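# Find the heavy side of a spitted roast and hold it down

### The arm

A 6-joint arm with a two-finger parallel gripper is mounted at the origin on the work surface. World frame = base frame: x ahead of the robot, y to its left, z up, the work surface at z = 0. Lengths are in m, angles in rad, forces in N, time in s.
With the tool pointing down it reaches from about 0.325 to 1 m from the base axis. Payload 5.1 kg.
Tool frame: the origin (TCP) lies between the finger pads; the fingertips stand 14 mm ahead of it and the grasp point (between the pads) lies 5 mm behind it (arm.nose_length is the distance from the TCP to the fingertips, in m); z points along the fingers, y is the direction in which the jaws open and shut (so a half turn about z gives the same grasp; the last joint's range is limited). The gripper opens to 85 mm and grips with 20 to 120 N. Pads are 22 mm wide; open, the fingers measure 114 mm over their backs; the gripper's body (76 mm by 85 mm) begins 54 mm behind the grasp point. The pads swing forward as they close: fully open they stand 13 mm farther back than shut.
Start: joints at [1.066, 0.124, 1.65, -0, 1.367, -0.083], TCP at [0.266, 0.593, 0.245] pointing down, gripper open.
Joint ranges: [-2.61, 2.61], [-1.02, 2.33], [0.03, 2.71], [-1.35, 4.49], [0.32, 2.68], [-2.91, 2.91]. Speed limits (rad/s): [2.57, 2.57, 3.14, 3.14, 3.14, 3.14].

### API

Orientations are given as a rotation vector (axis times angle).
In Python, from station import get_obs, imaging, arm, spotter gives the robot as it stands.
- The arm moves only by the shell command python3 -m creep 'ROWS'. ROWS is text: rows parted by semicolons, each of 5 numbers parted by spaces: the shift along the world's x, y, z in cm, then the turn about the world's z in degrees, then the opening, from 0 (shut) to 1 (fully open). A call has 1 to 12 rows; each row shifts and turns the pose as measured when the row begins; what a row does not reach is not made up. A row lasts 1/10 s, in which the tool goes at most 50 mm and 8.59 degrees, less where a joint would pass 70% of its speed; a pose out of reach is approached as far as the arm can. A call is refused whole if a number of a shift passes 5 or a number of a turn 8.59, either way. A call with a gripper value outside its range is refused whole. The fingers move at their own pace and stop on an object; the grip force is fixed at half the most. Time passes only in rows, so rows that do not move let the fingers close. It gives the time, the measured TCP pose, the force and the opening at its end, in the units of the state.
- get_obs(): the state, without advancing time (a new reading comes with each control period).
- imaging.grab_frame(name): name is "side" or "top" or "wrist"; returns a dict with "pixels" (384x512x3 uint8, red, green, blue), "intrinsics" (3x3 intrinsics, pixels), "extrinsics" (4x4, takes a point from camera to world coordinates). Camera axes: x right, y down, z forward; pixel columns grow to the right and rows downward; lengths in m; the calibration is good to about 2 mm. A picture is of the moment at which its call begins. There is no depth.
- arm.finish_job(): hands the job in, once; it reports no verdict.
Trained networks look in the newest picture that a camera, given by its name, has taken for a name from the list of things; names that differ only in an ending like _2 or _b are one class to them, and where a whole thing is asked for, a point or a joint stands for the part that bears it (a point fixed in the world has none). Each returns a list of dicts, best first, with "conf" (0 to 1); they miss things now and then, are a little off and sometimes report something else, mostly with a low value. They report only what shows in the picture. A call takes as long as a camera call. They do not tell look-alikes from the thing itself.
- spotter.cut_out(camera, query): "mask" (384x512 bool, what is visible of it) and "rect" ([left, top, right, bottom] in pixels, round what is visible of it).
The state is a dict: "time_s": time; "q": joint angles; "qvel": joint speeds; "joint_torque": joint torques, N m; "eef_pos": TCP position; "tcp_rot": TCP orientation; "ft_force": force on the tool from outside, world axes, zero at the start; "torque": the same for the moment, N m; "opening": finger opening in m.
Only numpy, scipy, OpenCV 4.12 (cv2) and the standard library are available. Lean on these libraries where they do the work, as an engineer would, in place of code of your own. Each camera call takes 0.05 s, during which the arm holds its last target.

### The job

A roast is on the rotisserie spit and its counterweight has still to be clamped on. First take the pepper mill out of the crank's way and stand it on the free part of the condiment tray; then turn the spit by the revolving grip of its crank, feel by the effort which side of the roast is the heavy one, and bring that side straight down. Finish while still gripping the crank and holding the spit still there, with the heavy side down; the soy bottle, the salt shaker and the counterweight stay where they are.

Things in the scene. Friction and masses are not known exactly. Their poses are not given: they have to be found in the camera images.
- stand: The rotisserie: steel stand, fixed, 220 x 450 x 220 mm. Two uprights (36 x 6 mm) carry a level spit, its axis 200 mm above the table; gear motor at the far end, drip pan below. Origin: on the table under the spit's axis, at the crank-side upright. Axes: z up; +y along the spit out of the stand towards the crank, -y towards roast and motor; +x level, square to the spit, roughly away from the robot.
- spit (a joint): How far the spit has turned (rad, no stops). 0: crank arm straight up; growing: its top goes towards the stand's +x (grip 65 mm * sin(value) along the stand's x, 200 mm + 65 mm * cos(value) high). Starts leaning to +x. The motor's slip clutch drags steadily (about 0.38 N m, the same both ways), a little more than the roast's heavy side can overcome, so the spit stays wherever it is left.
- roast_mid (a point): Middle of the roast, on the spit's axis: a tied, rolled joint 120 mm thick and 180 mm long, 1.9 kg, fast on the spit, alike all round to the eye; its heavy side is at an unknown angle to the crank and pulls with 0.25 to 0.34 N m when level with the axis. So slow turning takes at the grip 6 N on average, 10 to 11 N where the heavy side is level and rising, 0.5 to 2 N where level and sinking.
- hub (a point): Point on the spit's axis at the outer face of the crank arm, 24 mm from the stand's origin along its +y, 200 mm above the table. Crank radius 65 mm. The crank itself is balanced by a round tail weight that reaches 47 mm from the axis, opposite the grip.
- grip: The black crank grip, a plastic sleeve that revolves freely on the crank pin, 22 mm thick and 70 mm long, parallel to the spit's axis, pointing out of the stand. Origin: on the sleeve's axis at the plane of the stand's origin; the sleeve runs from 34 to 104 mm from there along the stand's +y, its middle 65 mm from the spit's axis. Its own turning about the pin means nothing.
- crank_grip (a point): A good place to take the grip: on the sleeve's axis, 83 mm from the stand's origin along its +y (59 mm outside the crank arm's face, 21 mm from the sleeve's free end).
- mill: Pepper mill of dark wood with a steel ring and top knob, round, 189 mm tall, 0.22 kg, standing upright in front of the stand in the path of the crank and hand. Foot 56 mm across, waist 37 mm at 75 mm height, straight cap 44 mm across from 124 to 168 mm height (grip it there), knob 18 mm across above. Origin: centre of its underside, z up.
- tray: Condiment tray of brown wood, fixed to the table, 170 (x) x 260 (y) x 22 mm, rim 5 mm thick, floor 5 mm above the table. Origin: centre of its underside, z up. A soy bottle and a salt shaker stand in its +y part; the -y part is free.
- tray_free (a point): Centre of the free part of the tray, on its floor, 60 mm from the tray's centre towards its -y.
- soy_bottle: Amber soy sauce bottle with red cap on the tray, 48 mm across, 125 mm tall. Origin: centre of its underside.
- salt_shaker: White salt shaker with a steel top on the tray, 42 mm across, 72 mm tall. Origin: centre of its underside.
- counterweight: The spit's counterweight, not fitted yet, lying on the table between the robot and the stand: a collar with a thumb screw, a short rod and a round steel weight along its x, about 120 mm long, 49 mm high. Origin: underside of the collar.
Not all that is in view belongs to the job. There is more than one size of the mill; the job needs the smallest.

How it is judged:
On the way, in this order (a step that is already met when the one before it is completed fails the run):
1. the pepper mill stands upright on the condiment tray, let go (x of mill in the frame of tray between -0.08 and 0.08 m and y of mill in the frame of tray between -0.125 and 0.125 m and z of mill in the frame of tray below 0.009 m and angle between mill's own z axis and vertical below 0.1 rad and contact force between the fingers and mill below 0.1 N and linear speed of mill below 0.03 m/s), for 0.2 s.
2. the crank grip is gripped and has been turned away from where it stood (contact force between the fingers and grip above 1 N and distance of crank_grip from where it was at the start of the episode above 0.03 m), for 0.2 s.
At the end, for the whole second after the job is handed in: The heavy side of the roast points down to within 22 degrees, the spit is still (under 0.1 rad/s), the fingers still press on the crank's grip with more than 1 N, and the pepper mill stands upright on the floor of the condiment tray, let go (x of roast_c1 in the frame of stand between -0.0142 and 0.0142 m and z of roast_c1 in the frame of stand below 0.19 m and contact force between the fingers and grip above 1 N and velocity of joint spit between -0.1 and 0.1 rad/s and x of mill in the frame of tray between -0.08 and 0.08 m and y of mill in the frame of tray between -0.125 and 0.125 m and z of mill in the frame of tray below 0.009 m and angle between mill's own z axis and vertical below 0.1 rad); the arm keeps its last pose, push and grip.
It fails at once if the pepper mill is knocked or laid over (angle between mill's own z axis and vertical above 0.7 rad).
It fails at once if the soy bottle, the salt shaker or the counterweight is pushed away by more than 25 mm or knocked over (distance of any of soy_bottle, salt_shaker, counterweight from where it was at the start of the episode above 0.025 m or angle between any of soy_bottle, salt_shaker's own z axis and vertical above 0.5 rad).
It also fails if it takes over 72 s, if anything falls off the work surface, if the arm or the gripper's body presses on something with over 40 N, if the wrist force passes 120 N, or if a joint passes its speed limit or range.

## Working session

There is one attempt and no reset: what is moved stays moved. The work goes in short steps, Python scripts to look and compute and a shell command to move; the robot and the scene stay as the last step left them, time stands still between calls to the robot, and variables do not carry over. Pictures are saved under pics/ and viewed, and the job is handed in when it is done.

```bash
ls; mkdir -p pics; cat > h.py <<'E'
from station import get_obs, imaging, arm, spotter
import numpy as np, cv2
def grab(n,fn=None):
    f=imaging.grab_frame(n)
    if fn: cv2.imwrite('pics/'+fn,cv2.cvtColor(f['pixels'],cv2.COLOR_RGB2BGR))
    return f
def proj(f,p):
    T=np.linalg.inv(np.array(f['extrinsics'])); c=T[:3,:3]@np.array(p)+T[:3,3]
    u=np.array(f['intrinsics'])@c; return u[:2]/u[2]
def ray(f,u,v):
    T=np.array(f['extrinsics']); d=T[:3,:3]@np.linalg.inv(np.array(f['intrinsics']))@np.array([u,v,1.])
    return T[:3,3],d/np.linalg.norm(d)
def atz(f,u,v,z):
    o,d=ray(f,u,v); return o+d*(z-o[2])/d[2]
E
python3 - <<'E'
from h import *
o=get_obs(); print(o)
F={n:grab(n,n+'0.png') for n in ['top','side','wrist']}
for n in F:
    print(n,np.round(F[n]['intrinsics'],1).tolist(),np.round(F[n]['extrinsics'],3).tolist())
    for q in ['mill','tray','grip','stand','soy_bottle','salt_shaker','counterweight','spit']:
        for r in spotter.cut_out(n,q)[:4]:
            m=r['mask'];ys,xs=np.nonzero(m)
            print(n,q,round(r['conf'],2),np.round(r['rect']).tolist(),m.sum(), xs.mean().round(1) if len(xs) else None, ys.mean().round(1) if len(xs) else None)
E
```

```text
pics
{'time_s': 0.0, 'q': array([ 1.06641131e+00,  1.24523561e-01,  1.65171829e+00,  1.86935148e-05,
        1.36749841e+00, -8.26250060e-02]), 'qvel': array([ 3.06825958e-04, -2.80701018e-04,  6.52510152e-05,  5.92208950e-04,
        1.93494827e-04,  1.18927418e-04]), 'joint_torque': array([ 7.51307061e-05, -4.23603809e+01, -3.65457559e+01, -1.67949438e-04,
        7.11100933e-03,  3.79121268e-07]), 'eef_pos': array([0.2658347 , 0.59249714, 0.24401487]), 'tcp_rot': array([-0.65747147, -3.07136968,  0.00322022]), 'ft_force': array([ 0.57850969, -0.49661064,  0.88003181]), 'torque': array([-0.0025476 ,  0.0585422 ,  0.00186956]), 'opening': 0.08528919977572669}
top [[400.1, 0.0, 253.6], [0.0, 400.1, 194.5], [0.0, 0.0, 1.0]] [[0.016, -0.983, 0.181, 0.311], [-1.0, -0.018, -0.006, 0.084], [0.009, -0.181, -0.983, 1.255], [0.0, 0.0, 0.0, 1.0]]
top mill 0.89 [209.0, 134.0, 234.0, 178.0] 754 218.8 154.8
top mill 0.85 [252.0, 174.0, 266.0, 203.0] 404 256.6 188.6
top mill 0.69 [233.0, 212.0, 253.0, 240.0] 557 244.0 225.9
top mill 0.67 [258.0, 124.0, 418.0, 195.0] 3427 352.9 167.3
top tray 0.79
[... 1292 characters left out ...]
stand 0.82 [271.0, 159.0, 486.0, 384.0] 19979 372.6 281.2
side soy_bottle 0.97 [164.0, 155.0, 180.0, 193.0] 448 171.9 175.8
side soy_bottle 0.25 [294.0, 161.0, 432.0, 292.0] 5850 368.2 235.2
side salt_shaker 0.59 [189.0, 167.0, 200.0, 186.0] 227 194.9 173.6
side counterweight 0.84 [293.0, 320.0, 350.0, 365.0] 661 321.2 340.1
side spit 0.66 [293.0, 161.0, 433.0, 294.0] 5714 368.1 235.2
wrist [[285.9, 0.0, 259.8], [0.0, 285.9, 188.8], [0.0, 0.0, 1.0]] [[0.409, 0.866, 0.289, 0.192], [0.913, -0.387, -0.131, 0.626], [-0.001, 0.317, -0.948, 0.373], [0.0, 0.0, 0.0, 1.0]]
wrist tray 0.94 [105.0, 273.0, 271.0, 378.0] 4104 209.8 311.5
wrist soy_bottle 0.65 [196.0, 292.0, 236.0, 350.0] 1436 217.2 317.9
```

View pics/top0.png

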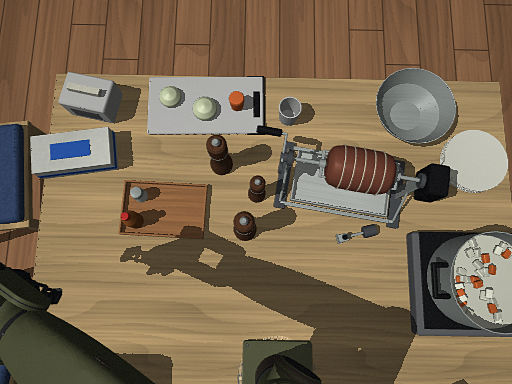

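View pics/side0.png

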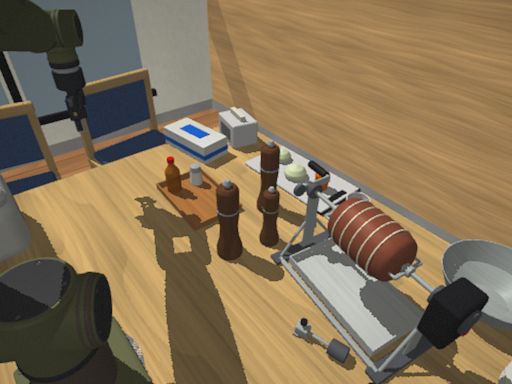

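View pics/wrist0.png

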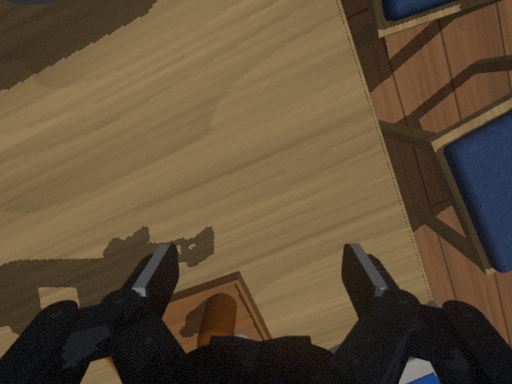

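```bash
python3 - <<'E'
from h import *
from scipy.optimize import least_squares
F={n:grab(n) for n in ['top','side']}
M={n:spotter.cut_out(n,'mill') for n in F}
# profile
prof=[(0,28),(10,28),(75,18.5),(124,22),(168,22),(169,9),(189,9)]
def pts(x,y,s):
    P=[]
    for h,r in prof:
        for a in np.linspace(0,2*np.pi,24,endpoint=False): P.append([x+s*r*1e-3*np.cos(a),y+s*r*1e-3*np.sin(a),s*h*1e-3])
    return np.array(P)
def rect(f,P):
    U=np.array([proj(f,p) for p in P]); return np.r_[U.min(0),U.max(0)]
for i in M['top'][:5]:
    for j in M['side'][:5]:
        fun=lambda v:np.r_[rect(F['top'],pts(*v))-np.array(i['rect']),rect(F['side'],pts(*v))-np.array(j['rect'])]
        c=atz(F['top'],(i['rect'][0]+i['rect'][2])/2,(i['rect'][1]+i['rect'][3])/2,.1)
        r=least_squares(fun,[c[0],c[1],1.],diff_step=1e-3)
        if r.cost<200: print(i['rect'],j['rect'],r.x.round(3),round(r.cost,1),r.fun.round(1))
# tray corners
def big(n,box,s,fn):
    im=cv2.cvtColor(F[n]['pixels'],cv2.COLOR_RGB2BGR)[box[1]:box[3],box[0]:box[2]]
    cv2.imwrite('pics/'+fn,cv2.resize(im,None,fx=s,fy=s,interpolation=cv2.INTER_CUBIC))
big('top',(240,110,440,240),4,'topz.png')
big('side',(260,130,420,290),3.75,'sidez.png')
big('top',(100,110,270,250),4,'topz2.png')
m=spotter.cut_out('top','tray')[0]['mask'].astype(np.uint8)
print(cv2.minAreaRect(np.argwhere(m)[:,::-1].astype(np.float32)))
b=cv2.boxPoints(cv2.minAreaRect(np.argwhere(m)[:,::-1].astype(np.float32)))
for p in b: print(p,atz(F['top'],*p,.022).round(3))
for n in F:
  for q in ['grip','roast_mid','hub','stand']:
    for r in spotter.cut_out(n,q)[:3]:
      ys,xs=np.nonzero(r['mask']); print(n,q,round(r['conf'],2),r['rect'],xs.mean().round(1),ys.mean().round(1))
E
```

```text
[207.4, 132.7, 234.4, 176.7] [256.1, 139.4, 285.2, 212.3] [0.642 0.175 1.291] 13.4 [ 0.2  0.   0.1 -2.4  1.5 -0.9 -3.1  2.9]
[250.3, 176.1, 265.4, 202.7] [256.7, 182.2, 277.2, 246.8] [0.541 0.067 1.041] 8.8 [-3.2 -0.8  0.2  1.1  0.3  1.3  1.4  1.3]
[232.2, 213.2, 252.6, 240.4] [213.5, 179.5, 244.0, 256.2] [0.433 0.108 1.224] 15.7 [-1.2 -2.4  1.  -0.9  1.1  0.4 -3.7  2.8]
((162.59922790527344, 208.91246032714844), (86.51868438720703, 56.76424026489258), 3.5763344764709473)
[117.6537  234.54086] [0.405 0.491 0.022]
[121.194565 177.88718 ] [0.583 0.493 0.022]
[207.54475 183.28406] [0.571 0.221 0.022]
[204.00389 239.93774] [0.393 0.225 0.022]
top grip 0.59 [257.4, 125.9, 283.1, 136.1] 268.8 130.8
top roast_mid 0.59 [257.7, 126.1, 420.4, 197.9] 351.4 166.4
top roast_mid 0.19 [119.4, 210.9, 144.9, 231.3] 131.4 219.0
top hub 0.92 [254.0, 123.9, 417.3, 191.8] 350.6 166.7
top stand 0.9 [255.2, 125.8, 450.4, 224.6] 352.7 181.0
side grip 0.75 [305.5, 160.4, 326.0, 177.0] 317.0 168.0
side roast_mid 0.56 [293.4, 160.0, 433.5, 295.0] 368.1 235.3
side hub 0.87 [292.8, 159.8, 432.6, 291.7] 368.7 235.3
side hub 0.52 [290.9, 317.2, 348.9, 363.6] 322.6 340.9
side stand 0.57 [270.2, 161.1, 485.5, 384.0] 372.7 281.8
```

View pics/topz.png

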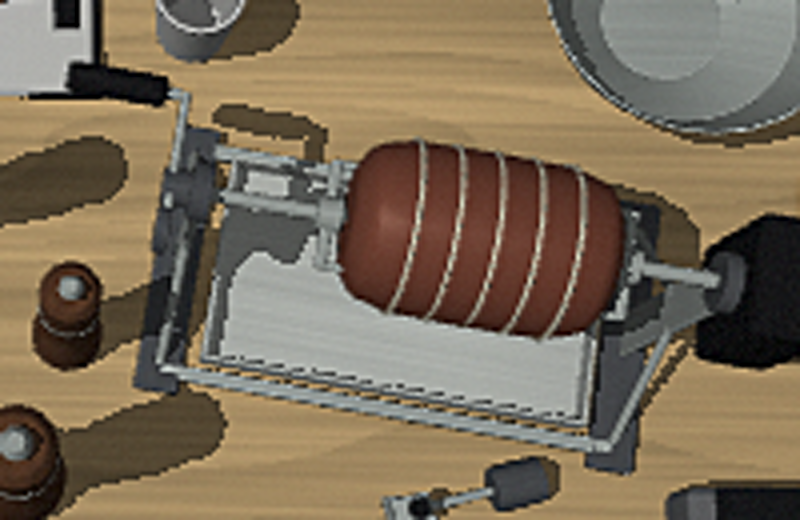

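View pics/sidez.png

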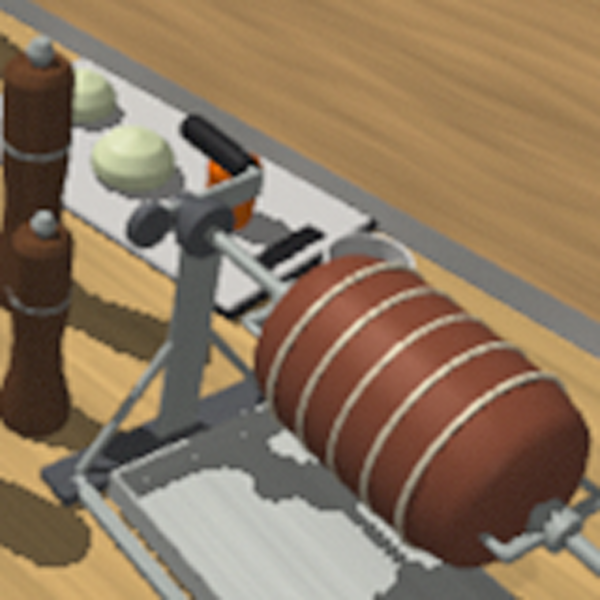

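View pics/topz2.png

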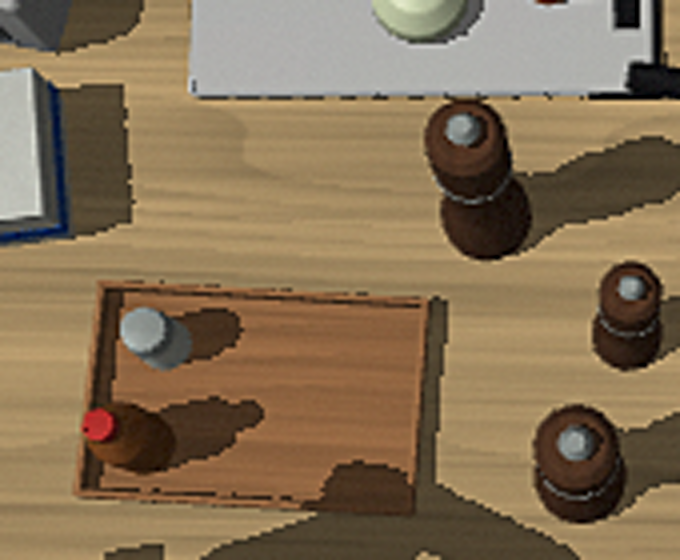

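```bash
python3 - <<'E'
from h import *
from scipy.optimize import least_squares
F={n:grab(n) for n in ['top','side']}
def tri(a,b):
    (o1,d1),(o2,d2)=ray(F['top'],*a),ray(F['side'],*b)
    s=np.linalg.lstsq(np.c_[d1,-d2],o2-o1,rcond=None)[0]
    return ((o1+d1*s[0]+o2+d2*s[1])/2).round(4),np.linalg.norm(o1+d1*s[0]-o2-d2*s[1]).round(4)
print('knob',tri((257.6,182),(271.5,188)))
gf,gi=tri((257.8,129.3),(310.3,164.3)),tri((281,132),(326,174.5))
print('grip free',gf,'inner',gi)
print('roast',tri((361.25,169.5),(373,239)))
print('bearing',tri((287.5,157),(314,190)))
C=[(124.25,180.5),(208.75,185),(203.25,238),(119.25,233.75)]
P=np.array([atz(F['top'],*c,.022) for c in C]);print(P.round(4),P.mean(0))
# fit tray
L=np.array([[.085,.13],[.085,-.13],[-.085,-.13],[-.085,.13]])
def f(v):
    c,s=np.cos(v[2]),np.sin(v[2]); return (L@np.array([[c,s],[-s,c]])+v[:2]-P[:,:2]).ravel()
r=least_squares(f,[.48,.35,0]);print('tray',r.x,r.fun.round(3))
c,s=np.cos(r.x[2]),np.sin(r.x[2]);print('free',r.x[0]+.06*s,r.x[1]-.06*c)
def g(v):
    x,y,w,a,yr=v; e=[]
    def W(l): return [x+l[0]*np.cos(w)-l[1]*np.sin(w),y+l[0]*np.sin(w)+l[1]*np.cos(w),l[2]]
    for yy,t,sd in [(.104,(257.8,129.3),(310.3,164.3)),(.034,(281,132),(326,174.5))]:
        p=W([.065*np.sin(a),yy,.2+.065*np.cos(a)]); e+=list(proj(F['top'],p)-t)+list(proj(F['side'],p)-sd)
    p=W([0,yr,.2]); e+=list((proj(F['top'],p)-(361.25,169.5))/2)+list((proj(F['side'],p)-(373,239))/2)
    p=W([0,0,.2]); e+=list((proj(F['side'],p)-(314,190))/2)
    return np.array(e)
r=least_squares(g,[.6,0,0,.6,-.2]);print('stand',r.x.round(4),r.fun.round(1))
E
```

```text
knob (array([0.5431, 0.0657, 0.1888]), np.float64(0.0028))
grip free (array([0.6881, 0.0682, 0.2018]), np.float64(0.0005)) inner (array([0.6799, 0.0045, 0.206 ]), np.float64(0.0002))
roast (array([ 0.5797, -0.2147,  0.2028]), np.float64(0.0024))
bearing (array([ 0.6127, -0.0151,  0.1979]), np.float64(0.0031))
[[0.5752 0.4832 0.022 ]
 [0.5656 0.2173 0.022 ]
 [0.3993 0.228  0.022 ]
 [0.4079 0.4859 0.022 ]] [0.4869933  0.35360306 0.022     ]
tray [ 0.4869933   0.35360306 -0.03632248] [ 0.002 -0.003  0.002  0.003 -0.002 -0.001 -0.001  0.001]
free 0.4848144266282178 0.2936426338297376
stand [ 0.61   -0.022  -0.1461  1.5158 -0.1947] [-1.1 -0.8 -0.6 -1.2  0.8  0.5  0.3  1.3 -0.  -0.4 -0.2  0.3  0.4  0.6]
```

```bash
python3 -m creep '0 0 4 0 1;0 0 4 0 1;1 -2 0 -4 1;2 -4 0 -6 1;2 -4 0 -6 1;2 -4 0 -6 1;2 -4 0 -6 1;2 -4 0 -6 1;2 -4 0 -6 1;2 -4 0 -6 1;2 -4 0 -6 1;2 -4 0 -6 1'
```

```text
time_s: 3.3
eef_pos: [0.4574, 0.202, 0.3289]
tcp_rot: [2.099, 2.336, 0.008]
ft_force: [0.8, 0.9, -0.6]
opening: 0.0855
```

```bash
cat >> h.py <<'E'
def st():
    o=get_obs(); from scipy.spatial.transform import Rotation as R
    Rm=R.from_rotvec(o['tcp_rot']).as_matrix(); 
    print('t',round(o['time_s'],2),'p',o['eef_pos'].round(4),'yang',np.degrees(np.arctan2(Rm[1,1],Rm[0,1])).round(2),'z',Rm[:,2].round(3),'F',o['ft_force'].round(2),'op',round(o['opening'],4)); return o
E
python3 -c "
from h import *
st();f=grab('wrist','w1.png')
for r in spotter.cut_out('wrist','mill'): print(r['conf'],r['rect'])
print(f['extrinsics'])"
```

```text
t 3.3 p [0.4574 0.202  0.3289] yang 6.11 z [ 0.004  0.003 -1.   ] F [ 0.75  0.93 -0.55] op 0.0855
0.94 [283.1, 215.1, 336.3, 299.7]
0.89 [347.3, 145.2, 483.6, 254.0]
[[ 0.99422336  0.10020565  0.03845431  0.44840505]
 [ 0.10721402 -0.94392196 -0.31227631  0.28290575]
 [ 0.00500601  0.31459524 -0.94921271  0.45755642]
 [ 0.          0.          0.          1.        ]]
```

```bash
python3 -m creep '2 -3.4 0 -4 1;2 -3.4 0 -4 1;2 -3.4 0 -4 1;2 -3 0 -2.5 1;0.5 -0.5 0 0 1;0 0 0 0 1'
python3 -c "
from h import *
st();f=grab('wrist','w2.png')
for r in spotter.cut_out('wrist','mill'): print(r['conf'],r['rect'])
print(proj(f,[.542,.066,.189]),proj(f,[.61,-.022,.2]))
"
```

```text
time_s: 4.0
eef_pos: [0.5456, 0.0599, 0.3295]
tcp_rot: [2.385, 2.042, 0.011]
ft_force: [-0.7, 0.8, 1.5]
opening: 0.0855
t 4.0 p [0.5456 0.0599 0.3295] yang -8.88 z [ 0.006  0.003 -1.   ] F [-0.69  0.85  1.51] op 0.0855
0.91 [236.1, 122.2, 276.8, 187.5]
0.86 [93.5, 109.8, 205.0, 191.5]
0.72 [286.0, 0.0, 397.1, 80.6]
[253.93005128 176.19831419] [332.92197653 250.81722406]
```

View pics/w2.png

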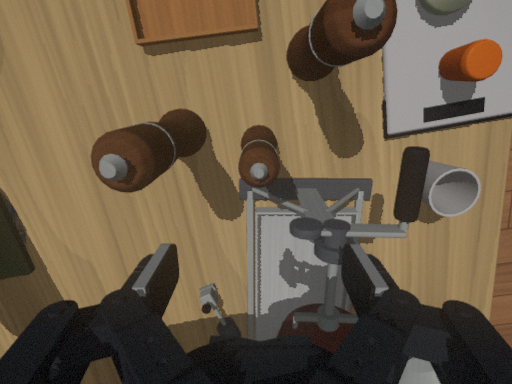

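```bash
python3 -c "
from h import *
f=grab('wrist')
print(atz(f,259,171,.187),atz(f,259.5,160,.168))
print('grip',atz(f,414,151,.204),atz(f,406,219,.204),'hub',atz(f,332,240,.2), 'big knob',atz(f,369,13,.24),atz(f,113,169,.228),proj(f,[.642,.175,.24]))
"
```

```text
[0.54699971 0.0708793  0.187     ] [0.54861191 0.07747606 0.168     ]
grip [0.68837927 0.07221825 0.204     ] [0.68168734 0.00565221 0.204     ] hub [ 0.60950954 -0.00835425  0.2       ] big knob [0.63843685 0.18123505 0.24      ] [0.42950857 0.1017384  0.228     ] [374.60132852  22.50692795]
```

```bash
python3 -m creep '0 0.8 -3 0 1;0 0 -4 0 1;0 0 -4 0 1;0 0 -3 0 1;0 0 -2 0 1;0 0 -1.5 0 1;0 0 0 0 1'
python3 -c "
from h import *
st()"
```

```text
time_s: 4.85
eef_pos: [0.5408, 0.0792, 0.1529]
tcp_rot: [2.364, 2.061, 0.023]
ft_force: [-0.6, 0.5, -0.6]
opening: 0.0853
t 4.85 p [0.5408 0.0792 0.1529] yang -7.84 z [ 0.015  0.005 -1.   ] F [-0.55  0.51 -0.61] op 0.0853
```

```bash
python3 -m creep '0.4 -1.0 -0.9 0 1;0 0 0 0 1'
python3 -c "
from h import *
st()
f=grab('side','s2.png'); g=grab('wrist','w3.png')"
```

```text
time_s: 5.05
eef_pos: [0.5459, 0.0697, 0.1453]
tcp_rot: [2.36, 2.062, 0.027]
ft_force: [-0.1, 0.7, -0.4]
opening: 0.0853
t 5.05 p [0.5459 0.0697 0.1453] yang -7.71 z [ 0.018  0.005 -1.   ] F [-0.12  0.66 -0.39] op 0.0853
```

View pics/s2.png

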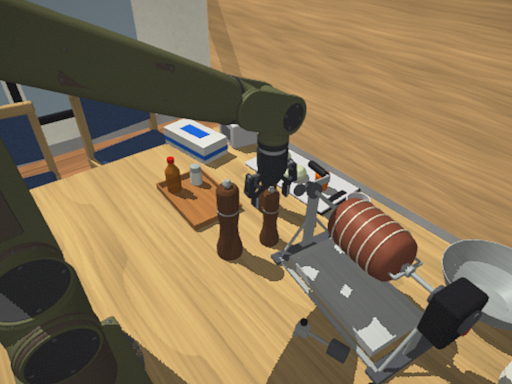

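View pics/w3.png

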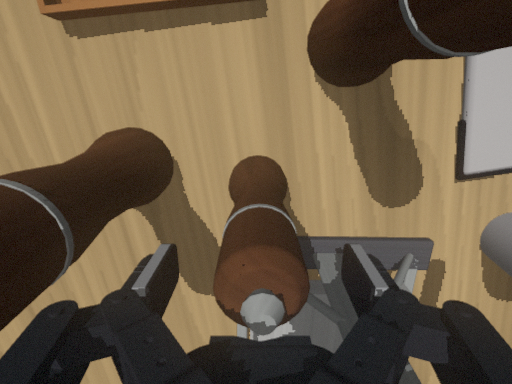

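```bash
python3 -m creep '0 0 0 0 0;0 0 0 0 0;0 0 0 0 0;0 0 0 0 0;0 0 0 0 0;0 0 0 0 0;0 0 0 0 0;0 0 0 0 0'
python3 -c "
from h import *
st()
g=grab('wrist','w4.png')"
```

```text
time_s: 5.95
eef_pos: [0.5487, 0.0699, 0.1502]
tcp_rot: [2.357, 2.058, 0.037]
ft_force: [0.3, 0.6, -0.6]
opening: 0.0427
t 5.95 p [0.5487 0.0699 0.1502] yang -7.76 z [ 0.026  0.006 -1.   ] F [ 0.33  0.63 -0.64] op 0.0427
```

View pics/w4.png

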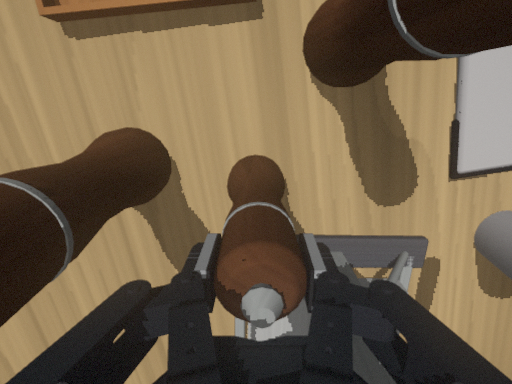

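```bash
python3 -m creep '0 0 1 0 0;0 0 2 0 0;0 0 3 0 0;0 0 3 0 0;-0.5 2 0 0 0;-1 3 0 0 0;-1 3 0 0 0;-1 3 0 0 0;-1 3 0 0 0;-1 3 0 0 0'
python3 -c "
from h import *
st()"
```

```text
time_s: 7.0
eef_pos: [0.49, 0.2418, 0.2458]
tcp_rot: [2.367, 2.049, 0.033]
ft_force: [0.9, -0.1, -2.6]
opening: 0.0428
t 7.0 p [0.49   0.2418 0.2458] yang -8.23 z [ 0.023  0.006 -1.   ] F [ 0.86 -0.14 -2.61] op 0.0428
```

```bash
python3 -m creep '-0.2 2.5 0 0 0;-0.2 1.5 0 0 0;0 0.5 0 0 0;0 0 -2 0 0;0 0 -2 0 0;0 0 -1.5 0 0'
python3 -c "
from h import *
st()
g=grab('wrist','w5.png');g=grab('side','s5.png')"
```

```text
time_s: 7.6
eef_pos: [0.4862, 0.2911, 0.194]
tcp_rot: [2.36, 2.053, 0.043]
ft_force: [-0.6, -0.2, -1.7]
opening: 0.0426
t 7.6 p [0.4862 0.2911 0.194 ] yang -7.97 z [ 0.029  0.008 -1.   ] F [-0.61 -0.16 -1.71] op 0.0426
```

View pics/w5.png

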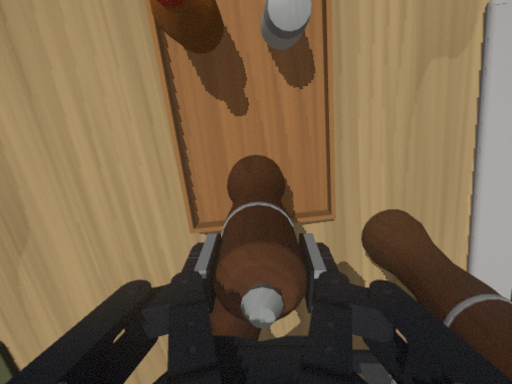

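View pics/s5.png

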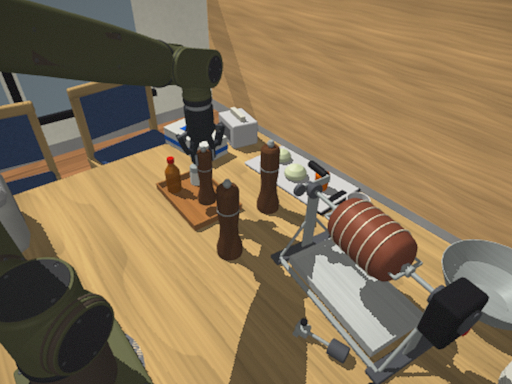

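```bash
python3 -m creep '0 0 -1.5 0 0;0 0 -1.2 0 0;0 0 -0.7 0 0;0 0 -0.3 0 0'
python3 -c "
from h import *
st()"
```

```text
time_s: 8.1
eef_pos: [0.4865, 0.29, 0.1551]
tcp_rot: [2.363, 2.051, 0.04]
ft_force: [-3.6, -0.2, 11.7]
opening: 0.0426
t 8.1 p [0.4865 0.29   0.1551] yang -8.09 z [ 0.028  0.007 -1.   ] F [-3.62 -0.23 11.69] op 0.0426
```

```bash
python3 -m creep '0 0 0 0 0.3;0 0 0 0 0.7;0 0 0 0 1;0 0 0 0 1;0 0 0 0 1'
python3 -c "
from h import *
st();g=grab('side','s6.png')"
```

```text
time_s: 8.6
eef_pos: [0.4883, 0.2909, 0.1578]
tcp_rot: [2.361, 2.05, 0.048]
ft_force: [0.0, 0.0, -0.0]
opening: 0.0851
t 8.6 p [0.4883 0.2909 0.1578] yang -8.08 z [ 0.033  0.009 -0.999] F [ 0.01  0.03 -0.  ] op 0.0851
```

View pics/s6.png

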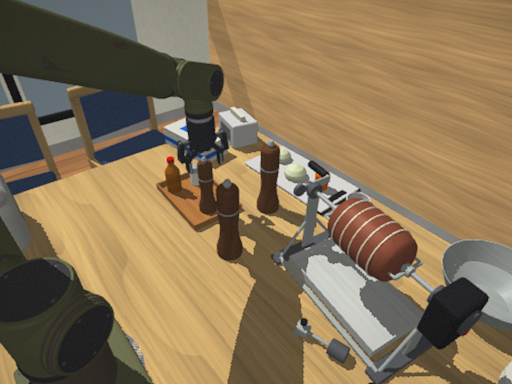

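```bash
python3 -m creep '0 0 2 0 1;0 0 4 0 1;0 0 4 0 1;0 0 4 0 1;0 0 4 0 1;2.5 -3 0 0 1;2.5 -3 0 0 1;2.5 -3 0 0 1;2.5 -3 0 0 1;2.5 -3 0 0 1;2.5 -3 0 0 1;2.5 -3 0 0 1'
python3 -c "
from h import *
st()"
```

```text
time_s: 9.85
eef_pos: [0.6642, 0.0759, 0.3489]
tcp_rot: [2.349, 2.06, 0.057]
ft_force: [0.9, 0.0, -0.8]
opening: 0.0855
t 9.85 p [0.6642 0.0759 0.3489] yang -7.53 z [ 0.039  0.011 -0.999] F [ 0.87  0.02 -0.77] op 0.0855
```

```bash
python3 -m creep '1.2 -1.5 -1 -0.5 1;1 -1.3 -3 0 1;0 0 -3 0 1;0 0 -1 0 1;0 0 0 0 1'
python3 -c "
from h import *
st()
f=grab('wrist','w7.png')
for r in spotter.cut_out('wrist','grip'): print(r['conf'],r['rect'])
print(proj(f,[.6881,.0682+.003,.204]),proj(f,[.68,.0045,.204]))
"
```

```text
time_s: 10.35
eef_pos: [0.6888, 0.0427, 0.2648]
tcp_rot: [2.365, 2.041, 0.057]
ft_force: [-0.3, -0.4, 0.9]
opening: 0.0853
t 10.35 p [0.6888 0.0427 0.2648] yang -8.43 z [ 0.039  0.011 -0.999] F [-0.33 -0.44  0.94] op 0.0853
0.65 [237.5, 173.1, 269.7, 263.7]
[248.97738106 176.96694098] [252.24895443 262.2952945 ]
```

View pics/w7.png

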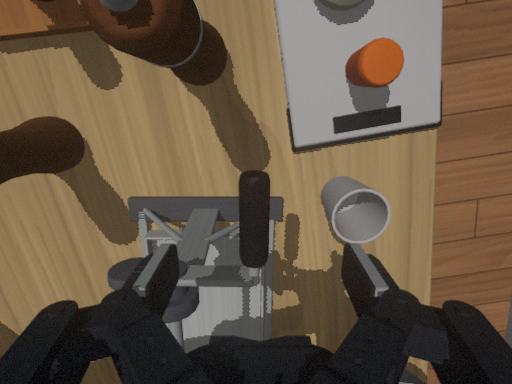

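```bash
python3 -m creep '0 0.6 -2.5 0 1;0 0 -2.5 0 1;0 0 -1.5 0 1;0 0 0 0 1'
python3 -c "
from h import *
st()
"
```

```text
time_s: 10.85
eef_pos: [0.6928, 0.0515, 0.2109]
tcp_rot: [2.352, 2.036, 0.08]
ft_force: [-0.8, -1.2, -0.7]
opening: 0.0855
t 10.85 p [0.6928 0.0515 0.2109] yang -8.26 z [ 0.058  0.011 -0.998] F [-0.79 -1.17 -0.7 ] op 0.0855
```

```bash
python3 -m creep '-0.6 -0.2 -1.2 0 1;-0.2 0 -0.3 0 1'
python3 -c "
from h import *
st();grab('wrist','w8.png')
"
```

```text
time_s: 11.05
eef_pos: [0.6859, 0.0498, 0.1987]
tcp_rot: [2.349, 2.035, 0.085]
ft_force: [0.3, -0.4, -0.2]
opening: 0.0852
t 11.05 p [0.6859 0.0498 0.1987] yang -8.22 z [ 0.063  0.011 -0.998] F [ 0.29 -0.36 -0.18] op 0.0852
```

View pics/w8.png

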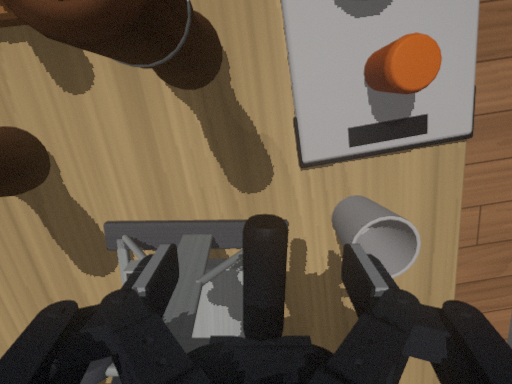

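```bash
python3 -m creep '0 0 0 0 0;0 0 0 0 0;0 0 0 0 0;0 0 0 0 0;0 0 0 0 0;0 0 0 0 0;0 0 0 0 0;0 0 0 0 0;0 0 0 0 0;0 0 0 0 0'
python3 -c "
from h import *
o=st();print(o['torque'])
"
```

```text
time_s: 12.1
eef_pos: [0.6878, 0.0496, 0.2028]
tcp_rot: [2.347, 2.03, 0.093]
ft_force: [0.1, -0.5, -0.7]
opening: 0.0202
t 12.1 p [0.6878 0.0496 0.2028] yang -8.31 z [ 0.07   0.012 -0.998] F [ 0.07 -0.46 -0.72] op 0.0202
[-0.04326439 -0.01691032 -0.10599355]
```

```bash
cat > plan.py <<'E'
from h import *
import sys,json,os
W=-0.146; ex=np.array([np.cos(W),np.sin(W)])
C=np.array([.6235,.059,.199])
if os.path.exists('C.json'): C=np.array(json.load(open('C.json')))
R=.065
def theta(o):
    d=o['eef_pos']-C; return np.arctan2(d[:2]@ex,d[2])
def rec(o):
    th=theta(o); F=o['ft_force']; Fs=np.array([F[:2]@ex,F[2]])
    t=np.array([np.cos(th),-np.sin(th)]); n=np.array([np.sin(th),np.cos(th)])
    d=o['eef_pos']-C; r=np.hypot(d[:2]@ex,d[2]); ys=d[:2]@np.array([-ex[1],ex[0]])
    print('theta',round(th,3),'r',round(r,4),'ys',ys.round(4),'Ft(+th)',round(Fs@t,2),'Fr',round(Fs@n,2),'sp',np.abs(o['qvel']).max().round(3))
    open('log.txt','a').write(json.dumps([o['time_s'],th,r,Fs@t,Fs@n]+o['eef_pos'].tolist())+'\n')
    return th
if __name__=='__main__':
    o=st(); th=rec(o); d=float(sys.argv[1]); n=int(sys.argv[2])
    dd=o['eef_pos']-C; ys=dd[:2]@np.array([-ex[1],ex[0]]); cur=np.array([dd[:2]@ex,dd[2]])
    for i in range(n):
        th+=d; p=R*np.array([np.sin(th),np.cos(th)]); m=p-cur; cur=p
        w=m[0]*ex*100; print('%.2f %.2f %.2f'%(w[0],w[1],m[1]*100),end='; ')
    print()
E
python3 plan.py -0.1 6
```

```text
t 12.1 p [0.6878 0.0496 0.2028] yang -8.31 z [ 0.07   0.012 -0.998] F [ 0.07 -0.46 -0.72] op 0.0202
theta 1.513 r 0.0651 ys 0.0 Ft(+th) 0.73 Fr 0.09 sp 0.002
-0.08 0.01 0.65; -0.13 0.02 0.64; -0.19 0.03 0.62; -0.26 0.04 0.60; -0.31 0.05 0.57; -0.37 0.05 0.53;
```

```bash
python3 -m creep '-0.1 0 0.65 0 0;-0.1 0 0.65 0 0;-0.2 0 0.6 0 0' >/dev/null
python3 plan.py -0.1 6
```

```text
t 12.4 p [0.6858 0.0499 0.2155] yang -8.32 z [ 0.074  0.013 -0.997] F [10.63  0.85 -9.98] op 0.0204
theta 1.314 r 0.0651 ys 0.0 Ft(+th) 12.29 Fr 7.51 sp 0.068
-0.20 0.03 0.62; -0.25 0.04 0.60; -0.31 0.05 0.57; -0.37 0.05 0.53; -0.42 0.06 0.49; -0.46 0.07 0.45;
```

```bash
python3 -m creep '-0.2 0 0.6 0 0;-0.25 0 0.6 0 0;-0.3 0 0.55 0 0' >/dev/null
python3 plan.py -0.1 6
```

```text
t 12.7 p [0.6815 0.0506 0.228 ] yang -8.33 z [ 0.083  0.014 -0.996] F [ 9.75  2.32 -7.6 ] op 0.0202
theta 1.112 r 0.0654 ys 0.0001 Ft(+th) 10.94 Fr 4.97 sp 0.084
-0.35 0.05 0.55; -0.37 0.05 0.53; -0.42 0.06 0.49; -0.47 0.07 0.45; -0.51 0.07 0.40; -0.54 0.08 0.35;
```

```bash
python3 -m creep '-0.35 0.05 0.55 0 0;-0.4 0.05 0.55 0 0;-0.4 0.05 0.5 0 0' >/dev/null
python3 plan.py -0.1 6
```

```text
t 13.0 p [0.6738 0.0518 0.2406] yang -8.34 z [ 0.093  0.014 -0.996] F [ 8.28  0.26 -7.91] op 0.0197
theta 0.885 r 0.0657 ys 0.0002 Ft(+th) 11.29 Fr 1.3 sp 0.102
-0.48 0.07 0.44; -0.48 0.07 0.44; -0.52 0.08 0.39; -0.55 0.08 0.33; -0.58 0.09 0.27; -0.61 0.09 0.21;
```

```bash
python3 -m creep '-0.5 0.05 0.45 0 0;-0.5 0.05 0.45 0 0;-0.5 0.1 0.4 0 0' >/dev/null
python3 plan.py -0.1 6
```

```text
t 13.3 p [0.6628 0.0536 0.2517] yang -8.36 z [ 0.105  0.014 -0.994] F [ 7.91 -1.87 -6.13] op 0.0202
theta 0.646 r 0.0659 ys 0.0004 Ft(+th) 10.16 Fr -0.02 sp 0.12
-0.59 0.09 0.29; -0.57 0.08 0.31; -0.59 0.09 0.25; -0.61 0.09 0.19; -0.63 0.09 0.13; -0.64 0.09 0.06;
```

```bash
python3 -m creep '-0.55 0.1 0.3 0 0;-0.6 0.1 0.25 0 0;-0.6 0.1 0.2 0 0' >/dev/null
python3 plan.py -0.1 6
```

```text
t 13.6 p [0.6501 0.0556 0.2594] yang -8.36 z [ 0.12   0.012 -0.993] F [ 8.85 -0.78 -4.11] op 0.0196
theta 0.417 r 0.0661 ys 0.0005 Ft(+th) 9.77 Fr -0.17 sp 0.134
-0.64 0.09 0.14; -0.62 0.09 0.17; -0.63 0.09 0.11; -0.64 0.09 0.04; -0.64 0.09 -0.02; -0.64 0.09 -0.09;
```

```bash
python3 -m creep '-0.6 0.1 0.15 0 0;-0.6 0.1 0.1 0 0;-0.65 0.1 0.05 0 0' >/dev/null
python3 plan.py -0.1 6
```

```text
t 13.9 p [0.6363 0.0578 0.2639] yang -8.38 z [ 0.137  0.01  -0.991] F [ 8.7  -0.03 -2.51] op 0.02
theta 0.195 r 0.0662 ys 0.0007 Ft(+th) 8.93 Fr -0.8 sp 0.144
-0.66 0.10 -0.02; -0.64 0.09 0.03; -0.64 0.09 -0.04; -0.64 0.09 -0.10; -0.62 0.09 -0.16; -0.60 0.09 -0.23;
```

```bash
python3 -m creep '-0.65 0.1 0 0 0;-0.65 0.1 -0.05 0 0;-0.65 0.1 -0.1 0 0' >/dev/null
python3 plan.py -0.1 6
```

```text
t 14.2 p [0.6216 0.0602 0.2652] yang -8.38 z [ 0.154  0.009 -0.988] F [ 6.83 -0.42 -1.92] op 0.0198
theta -0.031 r 0.0662 ys 0.0009 Ft(+th) 6.76 Fr -2.14 sp 0.142
-0.64 0.09 -0.17; -0.63 0.09 -0.12; -0.62 0.09 -0.18; -0.60 0.09 -0.24; -0.57 0.08 -0.30; -0.54 0.08 -0.36;
```

```bash
python3 -m creep '-0.65 0.1 -0.15 0 0;-0.65 0.1 -0.15 0 0;-0.6 0.1 -0.2 0 0' >/dev/null
python3 plan.py -0.1 6
```

```text
t 14.5 p [0.6068 0.0625 0.263 ] yang -8.39 z [ 0.17   0.007 -0.985] F [ 6.71 -0.38 -2.4 ] op 0.0196
theta -0.26 r 0.0662 ys 0.0011 Ft(+th) 5.85 Fr -4.04 sp 0.142
-0.58 0.09 -0.31; -0.59 0.09 -0.26; -0.56 0.08 -0.32; -0.53 0.08 -0.37; -0.49 0.07 -0.42; -0.44 0.07 -0.47;
```

```bash
python3 -m creep '-0.6 0.1 -0.25 0 0;-0.6 0.1 -0.3 0 0;-0.55 0.1 -0.35 0 0' >/dev/null
python3 plan.py -0.1 6
```

```text
t 14.8 p [0.5935 0.0647 0.2576] yang -8.39 z [ 0.186  0.005 -0.982] F [ 5.69 -0.92  0.3 ] op 0.02
theta -0.481 r 0.0661 ys 0.0013 Ft(+th) 5.25 Fr -2.39 sp 0.139
-0.51 0.07 -0.42; -0.52 0.08 -0.38; -0.48 0.07 -0.43; -0.43 0.06 -0.48; -0.38 0.06 -0.52; -0.33 0.05 -0.56;
```

```bash
python3 -m creep '-0.55 0.1 -0.4 0 0;-0.5 0.1 -0.4 0 0;-0.5 0.1 -0.45 0 0' >/dev/null
python3 plan.py -0.1 6
```

```text
t 15.1 p [0.5814 0.0666 0.2491] yang -8.4 z [ 0.2    0.002 -0.98 ] F [ 4.66 -0.86 -0.45] op 0.0201
theta -0.706 r 0.0659 ys 0.0014 Ft(+th) 3.31 Fr -3.42 sp 0.148
-0.41 0.06 -0.52; -0.42 0.06 -0.49; -0.37 0.05 -0.53; -0.32 0.05 -0.57; -0.26 0.04 -0.59; -0.20 0.03 -0.62;
```

```bash
python3 -m creep '-0.45 0.1 -0.5 0 0;-0.4 0.05 -0.5 0 0;-0.35 0.05 -0.5 0 0' >/dev/null
python3 plan.py -0.1 6
```

```text
t 15.4 p [0.5696 0.0685 0.2353] yang -8.41 z [ 0.205  0.002 -0.979] F [ 3.89 -1.15 -0.41] op 0.0203
theta -0.985 r 0.0657 ys 0.0016 Ft(+th) 1.87 Fr -3.57 sp 0.134
-0.27 0.04 -0.60; -0.27 0.04 -0.59; -0.21 0.03 -0.61; -0.15 0.02 -0.63; -0.09 0.01 -0.64; -0.02 0.00 -0.65;
```

```bash
python3 -m creep '-0.3 0.05 -0.55 0 0;-0.25 0.05 -0.6 0 0;-0.2 0.05 -0.6 0 0' >/dev/null
python3 plan.py -0.1 6
```

```text
t 15.7 p [0.5613 0.0699 0.2162] yang -8.39 z [ 0.205  0.001 -0.979] F [ 5.16 -2.46 -0.26] op 0.02
theta -1.306 r 0.0654 ys 0.0017 Ft(+th) 1.18 Fr -5.34 sp 0.127
-0.10 0.01 -0.65; -0.07 0.01 -0.65; -0.01 0.00 -0.65; 0.05 -0.01 -0.65; 0.12 -0.02 -0.64; 0.18 -0.03 -0.62;
```

```bash
python3 -m creep '-0.1 0 -0.65 0 0;-0.05 0 -0.65 0 0;0 0 -0.65 0 0' >/dev/null
python3 plan.py -0.1 6; cat > fit.py <<'E'
import json,numpy as np
D=np.array([json.loads(l) for l in open('log.txt')][1:])
D=D[:int(__import__('sys').argv[1])] if len(__import__('sys').argv)>1 else D
th,F=D[:,1],D[:,3]
for nm,s in (('free',slice(None)),('no first 1',slice(1,None))):
    t,f=th[s],F[s]
    A=np.c_[np.ones_like(t),np.sin(t),np.cos(t)]
    x=np.linalg.lstsq(A,f,rcond=None)[0]; print(nm,x[0],np.hypot(*x[1:]),'peak',np.arctan2(x[1],x[2]),'res',(f-A@x).round(1))
    y=np.linalg.lstsq(A[:,1:],f-5.85,rcond=None)[0]; print(' m=5.85',np.hypot(*y),'peak',np.arctan2(*y))
E
python3 fit.py
```

```text
t 16.0 p [0.5595 0.0701 0.1948] yang -8.39 z [ 0.205  0.002 -0.979] F [ 4.82 -2.45  1.76] op 0.02
theta -1.636 r 0.065 ys 0.0017 Ft(+th) 1.42 Fr -5.23 sp 0.144
0.08 -0.01 -0.65; 0.14 -0.02 -0.63; 0.20 -0.03 -0.62; 0.26 -0.04 -0.59; 0.32 -0.05 -0.57; 0.37 -0.05 -0.53; 
free 6.4233310242056065 5.505728341750323 peak 1.4084950281799113 res [ 0.4 -0.7  0.1 -0.2  0.3  0.6 -0.4 -0.   0.5 -0.3 -0.5 -0.2  0.5]
 m=5.85 5.595770258778786 peak 1.2802308891884917
no first 1 6.211007645929851 5.424588593999609 peak 1.360161938113155 res [-0.5  0.3 -0.2  0.4  0.6 -0.4 -0.1  0.5 -0.3 -0.5 -0.2  0.6]
 m=5.85 5.43875719714488 peak 1.2773489675172203
```

```bash
python3 -m creep '0.1 0 -0.65 0 0;0.15 0 -0.65 0 0;0.2 -0.05 -0.6 0 0' >/dev/null
python3 plan.py -0.1 6
```

```text
t 16.3 p [0.5646 0.0693 0.1745] yang -8.39 z [ 0.206  0.001 -0.979] F [ 3.04 -0.18  2.54] op 0.0203
theta -1.96 r 0.0646 ys 0.0016 Ft(+th) 1.2 Fr -3.77 sp 0.132
0.24 -0.04 -0.60; 0.33 -0.05 -0.56; 0.38 -0.06 -0.52; 0.43 -0.06 -0.48; 0.48 -0.07 -0.43; 0.52 -0.08 -0.38;
```

```bash
python3 -m creep '0.25 -0.05 -0.6 0 0;0.35 -0.05 -0.55 0 0;0.4 -0.05 -0.5 0 0' >/dev/null
python3 plan.py -0.1 6
```

```text
t 16.6 p [0.5754 0.0676 0.157 ] yang -8.39 z [ 0.205  0.001 -0.979] F [ 2.05 -1.69  3.31] op 0.0201
theta -2.281 r 0.0644 ys 0.0015 Ft(+th) 1.02 Fr -3.88 sp 0.154
0.40 -0.06 -0.51; 0.49 -0.07 -0.42; 0.53 -0.08 -0.37; 0.56 -0.08 -0.32; 0.59 -0.09 -0.26; 0.61 -0.09 -0.20;
```

```bash
python3 -m creep '0.4 -0.05 -0.5 0 0;0.5 -0.05 -0.4 0 0;0.55 -0.1 -0.35 0 0' >/dev/null
python3 plan.py -0.1 6;python3 -c "
from h import *
grab('side','s9.png')"
```

```text
t 16.9 p [0.5911 0.0651 0.1439] yang -8.4 z [ 0.205  0.    -0.979] F [-0.08 -0.72  4.66] op 0.0197
theta -2.603 r 0.0642 ys 0.0013 Ft(+th) 2.37 Fr -4.02 sp 0.172
0.53 -0.08 -0.37; 0.59 -0.09 -0.25; 0.62 -0.09 -0.18; 0.63 -0.09 -0.12; 0.64 -0.09 -0.06; 0.64 -0.09 0.01;
```

View pics/s9.png

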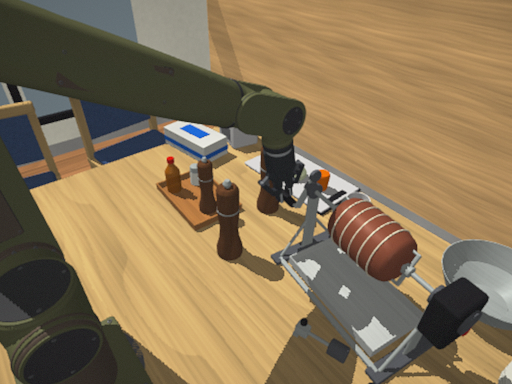

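Everything clear; the mill stands on the tray. Continue round the bottom.

```bash
python3 -m creep '0.55 -0.1 -0.35 0 0;0.6 -0.1 -0.25 0 0;0.6 -0.1 -0.2 0 0' >/dev/null
python3 plan.py -0.1 6
```

```text
t 17.25 p [0.6101 0.0621 0.1363] yang -8.4 z [ 0.205  0.001 -0.979] F [-3.38 -1.32  6.98] op 0.0201
theta -2.926 r 0.0642 ys 0.0011 Ft(+th) 4.57 Fr -6.15 sp 0.154
0.62 -0.09 -0.19; 0.64 -0.09 -0.04; 0.64 -0.09 0.02; 0.64 -0.09 0.09; 0.63 -0.09 0.15; 0.61 -0.09 0.21;
```

```bash
python3 -m creep '0.6 -0.1 -0.15 0 0;0.65 -0.1 -0.1 0 0;0.65 -0.1 0 0 0' >/dev/null
python3 plan.py -0.1 6; python3 fit.py
```

```text
t 17.55 p [0.6283 0.0592 0.1349] yang -8.42 z [ 0.198  0.001 -0.98 ] F [-5.79 -1.66  8.99] op 0.02
theta 3.068 r 0.0643 ys 0.0009 Ft(+th) 4.81 Fr -9.38 sp 0.152
0.64 -0.09 0.01; 0.63 -0.09 0.14; 0.61 -0.09 0.21; 0.59 -0.09 0.27; 0.56 -0.08 0.33; 0.52 -0.08 0.38; 
free 6.233795739491551 5.500564969419651 peak 1.357599322272687 res [ 0.6 -0.6  0.2 -0.2  0.3  0.5 -0.5 -0.1  0.5 -0.3 -0.5 -0.2  0.6  0.4
 -0.4 -0.1  0.6 -0.7]
 m=5.85 5.378028804232846 peak 1.3136657892343706
no first 1 6.166731733028904 5.391013445229732 peak 1.347011634613815 res [-0.5  0.3 -0.1  0.4  0.6 -0.4 -0.1  0.5 -0.4 -0.6 -0.2  0.6  0.4 -0.4
 -0.1  0.7 -0.6]
 m=5.85 5.236291851847799 peak 1.3075358829061476
```

```bash
python3 -m creep '0.65 -0.1 0.1 0 0;0.65 -0.1 0.15 0 0;0.6 -0.1 0.2 0 0' >/dev/null
python3 plan.py -0.1 6
```

```text
t 17.85 p [0.6421 0.0569 0.1374] yang -8.44 z [ 0.18   0.003 -0.984] F [-10.38  -0.51   7.42] op 0.0197
theta 2.847 r 0.0644 ys 0.0007 Ft(+th) 7.6 Fr -10.07 sp 0.138
0.62 -0.09 0.16; 0.58 -0.09 0.28; 0.55 -0.08 0.34; 0.51 -0.08 0.39; 0.47 -0.07 0.44; 0.43 -0.06 0.49;
```

```bash
python3 -m creep '0.6 -0.1 0.3 0 0;0.55 -0.1 0.35 0 0;0.5 -0.1 0.4 0 0' >/dev/null
python3 plan.py -0.1 6
```

```text
t 18.15 p [0.6485 0.0559 0.1401] yang -8.45 z [ 0.148  0.007 -0.989] F [-7.1   0.78 -0.39] op 0.0198
theta 2.738 r 0.0641 ys 0.0006 Ft(+th) 6.71 Fr -2.44 sp 0.15
0.61 -0.09 0.20; 0.55 -0.08 0.34; 0.51 -0.08 0.40; 0.47 -0.07 0.44; 0.42 -0.06 0.49; 0.37 -0.05 0.53;
```

```bash
python3 -m creep '0.5 -0.05 0.45 0 0;0.45 -0.05 0.5 0 0;0.4 -0.05 0.5 0 0' >/dev/null
python3 plan.py 0.1 6; python3 fit.py
```

```text
t 18.45 p [0.6492 0.0558 0.1407] yang -8.41 z [ 0.11   0.009 -0.994] F [-2.73  0.4  -7.82] op 0.02
theta 2.724 r 0.0638 ys 0.0006 Ft(+th) 5.69 Fr 6.03 sp 0.137
-0.55 0.08 -0.35; -0.62 0.09 -0.17; -0.63 0.09 -0.11; -0.64 0.09 -0.04; -0.64 0.09 0.02; -0.64 0.09 0.09; 
free 6.155294641066175 5.427660956807593 peak 1.3342586569157457 res [ 0.7 -0.5  0.2 -0.2  0.3  0.5 -0.5 -0.2  0.4 -0.4 -0.6 -0.2  0.6  0.4
 -0.3  0.   0.8 -0.5  1.1 -0.3 -1.4]
 m=5.85 5.3778075704466515 peak 1.3232780735680918
no first 1 6.106000285993878 5.320536439651884 peak 1.3302094910633093 res [-0.4  0.4 -0.1  0.4  0.6 -0.5 -0.2  0.4 -0.4 -0.6 -0.3  0.6  0.4 -0.3
 -0.   0.8 -0.4  1.2 -0.3 -1.3]
 m=5.85 5.240659938055885 peak 1.3198128847786927
```

```bash
python3 -c "
from h import *
grab('side','s10.png');grab('wrist','w10.png')"
```

```text
(no output)
```

View pics/s10.png

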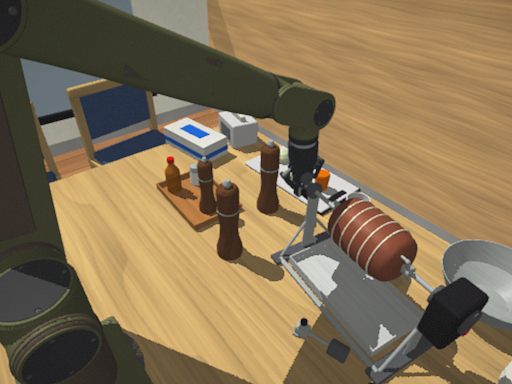

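View pics/w10.png

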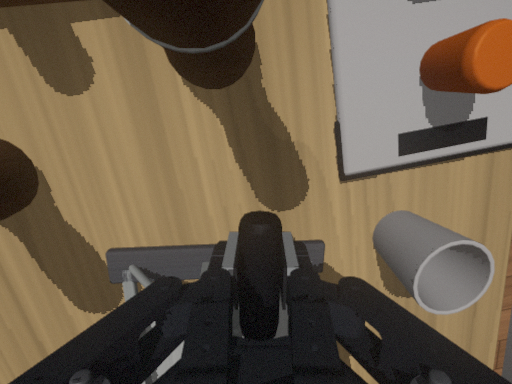

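```bash
python3 -m creep '-0.5 0.1 -0.25 0 0;-0.5 0.1 -0.2 0 0' >/dev/null
python3 -c "
from plan import *
o=st();rec(o);print(o['q'].round(2))"
```

```text
t 18.75 p [0.6447 0.0565 0.139 ] yang -8.39 z [ 0.126  0.007 -0.992] F [ 8.84 -3.35 -6.82] op 0.0201
theta 2.8 r 0.0637 ys 0.0006 Ft(+th) -6.41 Fr 9.53 sp 0.117
[0.   0.14 1.83 0.01 1.05 0.14]
```

```bash
python3 -m creep '-0.5 0.1 -0.35 0 0;-0.5 0.1 -0.3 0 0' >/dev/null
python3 -c "
from plan import *
o=st();rec(o)"
```

```text
t 18.95 p [0.6407 0.0572 0.1376] yang -8.4 z [ 0.145  0.004 -0.989] F [ 6.75 -3.42 -4.16] op 0.0204
theta 2.867 r 0.0638 ys 0.0007 Ft(+th) -5.78 Fr 5.95 sp 0.119
```

```bash
python3 -m creep '-0.4 0.05 -0.2 0 0;0 0 0 0 0;0 0 0 0 0;0 0 0 0 0' >/dev/null
python3 -c "
from plan import *
o=st();rec(o)
f=grab('wrist','w11.png');g=grab('top','t11.png');grab('side','s11.png')
for n,ff in(('wrist',f),('top',g)):
  for r in spotter.cut_out(n,'mill')[:4]: print(n,r['conf'],r['rect'])
print(proj(g,[.487,.291,.005]),proj(g,[.487,.291,.194]))"
```

```text
t 19.35 p [0.6394 0.0573 0.1373] yang -8.42 z [ 0.157  0.004 -0.988] F [ 1.3  -1.33 -4.72] op 0.0202
theta 2.888 r 0.0637 ys 0.0007 Ft(+th) -0.25 Fr 4.94 sp 0.004
wrist 0.95 [3.6, 145.6, 34.1, 223.2]
wrist 0.63 [144.1, 0.0, 299.0, 87.6]
top 0.95 [173.7, 195.8, 193.7, 218.4]
top 0.81 [207.3, 131.6, 233.1, 177.2]
[184.95267407 210.12330576] [173.73671615 200.09653182]
```

View pics/t11.png

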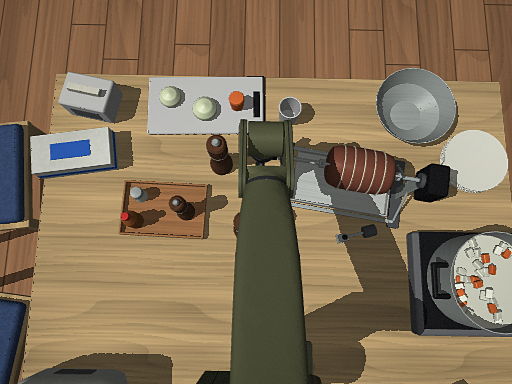

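View pics/s11.png

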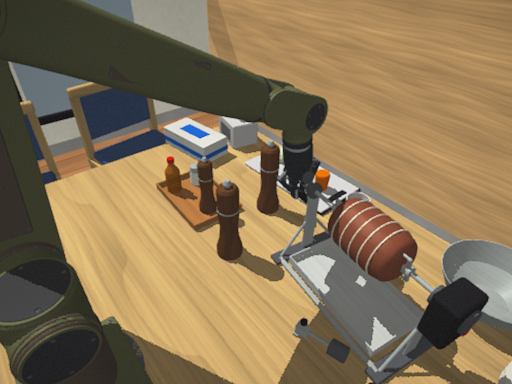

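```bash
python3 - <<'E'
import json,numpy as np
from scipy.optimize import least_squares
D=np.array([json.loads(l) for l in open('log.txt')])
ex=np.array([np.cos(-.146),np.sin(-.146)])
X=np.c_[(D[:,5:7]-[.6235,.059])@ex,D[:,7]-.199]
r=least_squares(lambda v:np.hypot(X[:,0]-v[0],X[:,1]-v[1])-v[2],[0,0,.065],loss='soft_l1',f_scale=.0005)
print(r.x,(r.fun*1e3).round(2))
th=np.arctan2(X[:,0]-r.x[0],X[:,1]-r.x[1]);
Ft=[];  # recompute tangential from logged Ft,Fr
dth=th-D[:,1]; Ft=D[:,3]*np.cos(dth)-D[:,4]*np.sin(dth)
s=slice(1,20); t=th[s]; A=np.c_[np.ones_like(t),np.sin(t),np.cos(t)]; x=np.linalg.lstsq(A,Ft[s],rcond=None)[0]
print(x[0],np.hypot(*x[1:]),'down at',np.arctan2(x[1],x[2])+np.pi/2,'now',th[-1])
print(np.c_[th,Ft].round(2)[-6:])
E
```

```text
[-0.0001026   0.00111002  0.06504461] [ 0.12 -0.14 -0.07  0.01  0.06  0.04  0.04  0.03  0.04 -0.02 -0.04 -0.05
 -0.   -0.04 -0.06 -0.01  0.05  0.19  0.33  0.42  0.1  -0.21 -0.3  -0.19
 -0.21]
6.269401834497341 5.541433271957532 down at 2.948540021002035 now 2.890986328587878
[[ 2.85  7.63]
 [ 2.74  6.73]
 [ 2.73  5.66]
 [ 2.8  -6.45]
 [ 2.87 -5.8 ]
 [ 2.89 -0.26]]
```

```bash
python3 -c "
from plan import *
o=st();rec(o);print(arm.finish_job());st()"
```

```text
t 19.6 p [0.6394 0.0574 0.1373] yang -8.42 z [ 0.156  0.004 -0.988] F [ 0.89 -1.2  -4.88] op 0.02
theta 2.888 r 0.0637 ys 0.0007 Ft(+th) 0.2 Fr 4.99 sp 0.002
the job is handed in; nothing more can be done
None
the job is handed in; nothing more can be done
```

I stood the smallest pepper mill on the free part of the tray, then turned the crank by its grip through nearly a full turn and brought the heavy side down. I handed the job in at 19.6 s with the crank still gripped and the spit still; no verdict was reported.

**Finding the heavy side:** The effort followed a sine of about 6.2 ± 5.4 N, peaking at a spit angle of about 1.35 rad. That puts the heavy side down at about 2.90–2.95 rad. The spit was left at about 2.89 rad, 1–3° off by these estimates, against the 22° allowed. Turning back the other way near there took about 5.8–6.4 N, close to the average, which agrees.

**Last checks:**
- **Grip:** the fingers were closed on the sleeve at an opening of 20 mm, with about 5 N of leftover force at the wrist, and the joints were practically at rest.
- **Mill and other things:** the side and top pictures showed the mill upright on the tray. The soy bottle, salt shaker and counterweight looked unmoved.

**What did not go as planned:**
- **Stall:** near 2.73 rad the arm stopped advancing the crank and the tool only changed its tilt. I saw no contact in the pictures and did not find the cause. I turned back to the final angle from there.
- **Fitted force:** the fitted swing of 5.4 N is slightly above the 5.2 N given as the most.
- **Tool tilt:** the tool ended tilted by about 0.16 rad.

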